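Push an old plaster cast through the self-closing flap of the waste box

ROBOT

A 6-joint arm with a two-finger parallel gripper is mounted at the origin on a cart in front of the work surface, level with it; the furniture and walls round the work are solid. World frame = base frame: x ahead of the robot, y to its left, z up, the work surface at z = 0. Lengths are in m, angles in rad, forces in N, time in s.
With the tool pointing down it reaches from about 0.4 to 0.925 m from the base axis. Payload 12.5 kg.
Tool frame: the origin (TCP) lies at the very end of the fingers, on their centre line; the grasp point (between the pads) lies 19 mm behind it; z points along the fingers, y is the line along which they close (so a half turn about z gives the same grasp; the last joint's range is limited). The gripper opens to 95 mm and grips with 3 to 60 N. Pads are 20 mm wide; open, the fingers measure 119 mm over their backs; the gripper's body (75 mm by 180 mm) begins 59 mm behind the grasp point.
Start: joints at [-1.217, 0.491, 1.559, -0, 1.092, -0.106], TCP at [0.277, -0.56, 0.215] pointing down, gripper open.
Joint ranges: [-3.1, 3.1], [-0.84, 2.19], [0.05, 2.79], [-1.13, 4.28], [0.06, 2.93], [-2.69, 2.69]. Speed limits (rad/s): [2.22, 2.22, 2.79, 3.14, 3.14, 3.14].

INTERFACE

Orientations are given as [roll, pitch, yaw] about the fixed x, y, z axes, in that order (R = Rz(yaw) Ry(pitch) Rx(roll)).
In Python, from plant import status, get_image, camera_info, job gives the robot as it stands.
- The arm moves only by the shell command python3 -m creep 'ROWS'. ROWS is JSON, one flat list of numbers, 5 for each row, row after row: the shift along the world's x, y, z in cm, then the turn about the world's z in degrees, then the finger opening in cm, from 0 to 9.51. In form: [tx, ty, tz, twist, jaw, tx, ty, tz, twist, jaw, ...]. A call has 1 to 10 rows; each row is the pose to reach, as a shift and turn from the pose commanded when the call began; what a row does not reach only later rows make up. A row lasts 1/12 s, in which the tool goes at most 41.7 mm and 7.16 degrees, less where a joint would pass 70% of its speed; a pose out of reach is approached as far as the arm can. A call with a gripper value outside its range is refused whole. The fingers move at their own pace and stop on an object; the grip force is fixed at half the most. Time passes only in rows, so rows that repeat a pose let the fingers close. It gives the time, the measured TCP pose, the force, the opening and the grip force at its end, in the units of the state.
- status.state(): the state, without advancing time (a new reading comes with each control period).
- get_image(name): name is "side" or "top" or "wrist"; returns the picture (480x640x3 uint8, red, green, blue); there is no depth.
- camera_info(name): a dict with "intrinsics" (3x3 intrinsics, pixels), "R" (3x3) and "t" (3): a world point X has camera coordinates R X + t. Camera axes: x right, y down, z forward; pixel columns grow to the right and rows downward; lengths in m; the calibration is good to about 2 mm. A picture is of the moment at which its call begins: read the wrist's pose just before it. camera_info takes no time and is no camera call; for the wrist camera it gives the pose at the moment of the call.
- job.job_done(): hands the job in; it is judged then, once.
The state is a dict: "clock": time; "q": joint angles; "qvel": joint speeds; "joint_efforts": joint torques, N m; "eef_pos": TCP position; "tool_rot": TCP orientation; "force": force on the tool from outside, world axes, zero at the start; "wrist_torque": the same for the moment, N m; "width": finger opening in m; "grasp_force": force on a finger pad.
Only numpy, scipy, OpenCV 4.12 (cv2) and the standard library are available. Lean on these libraries where they do the work, as an engineer would, in place of code of your own. Each camera call takes 0.05 s, during which the arm holds its last target. There are 200 camera calls.

TASK

Throw away the old plaster cast that lies on the ledge of the white plaster-waste box: with one finger push the orange paddle away from you to swing the self-closing flap well open, and while it is held open push the cast along the ledge with the other finger until it drops into the box. Only push the cast, never pick it up, and do not slide it onto the flap while the flap is shut. Then let the flap close by itself and leave everything else on the worktop where it stands.

Things in the scene. Friction and masses are not known exactly. Their poses are not given: they have to be found in the camera images.
- waste_box: White plaster-waste box with clear sides, fixed, 310 x 160 mm, 140 mm high. Its x points from the loading ledge to the flap (roughly away from the robot), y to its left, z up. Origin: on the worktop under the middle of the flap's hinge line; all offsets below are in this frame. Flat top at z = 140 mm, x = -175 to 135, y = -60 to 100 mm. Hollow throughout, floor at z = 6 mm.
- ledge_mid (a point): Middle of the loading ledge's top: box x = -90, y = 0, z = 140 mm. The ledge runs from x = -175 to 0 mm. Two low grey guide rails on it, centred at y = -42.5 and +42.5 mm, 5 mm wide, 6 mm high, x = -167 to -3 mm, bound the cast's lane, 80 mm wide.
- opening_mid (a point): Middle of the opening: box x = 39, y = 0, z = 140 mm. It spans x = 0 to 78 mm and y = -46 to +46 mm and is shut by the grey flap, flush with the ledge. A flat fixed cover lies beyond it.
- flap (a joint): Grey flap, 75 x 84 mm, hinged along its near edge (box x = 0, z = 137 mm, axis along y). 0 = shut; grows to 2.15 rad (its stop: push no harder there) as it swings DOWN into the box. A spring always shuts it (pushing at the paddle's top takes about 1 N to start and 3 N at 1.4 rad; more when pushed lower); it does not stay open.
- paddle_top (a point): Middle of the top edge of the orange paddle: plate 34 mm wide (box y = 54 to 88 mm, left of the lane), 4 mm thick (10 mm at the top edge), rising 65 mm from the hinge line, one piece with the flap. At rest it leans 0.61 rad back to the robot: top at box x = -37, y = 71, z = 190 mm. Pushing it to +x opens the flap; it is upright at flap = 0.61.
- old_cast: The old cast: tan plaster model of a lower jaw, 58 mm (its x) x 64 mm (its y) x 28 mm high, about 0.1 kg, flat on the ledge between the rails, before the flap, teeth up; its x axis within 0.2 rad of the box's x, narrow end (front teeth) to the robot, straight wide end to the flap. Its solid base is 17 mm high: push on that, near its middle, or it turns. Origin: centre of its underside.
- new_cast: Bystander: pale plaster model of an upper jaw, 65 x 62 x 28 mm, on the worktop to the right of the box. Origin: centre of its underside.
- bottle: Bystander: small dark dropper bottle with a dark red cap, 26 mm across, 68 mm tall, on the worktop to the left. Origin: centre of its underside.
- carton: Bystander: teal and white carton, 94 x 62 x 36 mm, on the worktop to the left. Origin: centre of its underside.

How it is judged:
By the outcome, as a careful person would: the job done as asked, in the order asked, and still so for the second after the job is handed in, with the robot touching nothing.
It also fails if it takes over 45 s, if anything falls off the work surface, if the arm or the gripper's body presses on something with over 40 N, if the wrist force passes 120 N, or if a joint passes its speed limit or range.

## Working session

There is one attempt and no reset: what is moved stays moved. The work goes in short steps, Python scripts to look and compute and a shell command to move; the robot and the scene stay as the last step left them, time stands still between calls to the robot, and variables do not carry over. Pictures are saved under pics/ and viewed, at most 10 in all, crops included, and the job is handed in when it is done.

```bash
mkdir -p pics; ls
python3 - <<'E'
from plant import status,get_image,camera_info,job
import cv2,numpy as np
s=status.state();print(s['clock'],s['eef_pos'],s['tool_rot'],s['width'])
for n in("side","top"):
    cv2.imwrite(f'pics/{n}0.png',get_image(n)[:,:,::-1]);c=camera_info(n);print(n,c)
E
```

```text
pics
0.0 [ 0.27727045 -0.55985283  0.21403599] [-3.14043678e+00 -1.03758952e-04  4.59768956e-01] 0.09504486277023273
side {'intrinsics': array([[625.15512666,   0.        , 321.73001989],
       [  0.        , 625.15512666, 241.65431896],
       [  0.        ,   0.        ,   1.        ]]), 'R': array([[-0.807439  , -0.5898653 , -0.01005879],
       [-0.3834979 ,  0.53775602, -0.75083142],
       [ 0.44829858, -0.60239305, -0.66041729]]), 't': array([0.42825932, 0.31383686, 1.24486882])}
top {'intrinsics': array([[452.93107313,   0.        , 320.00877762],
       [  0.        , 452.93107313, 239.89139156],
       [  0.        ,   0.        ,   1.        ]]), 'R': array([[ 0.0134739 , -0.99982495,  0.01298138],
       [-0.99622062, -0.01453717, -0.08563378],
       [ 0.0858075 , -0.0117785 , -0.99624211]]), 't': array([-0.00838338,  0.52400299,  1.26833139])}
```

View pics/side0.png

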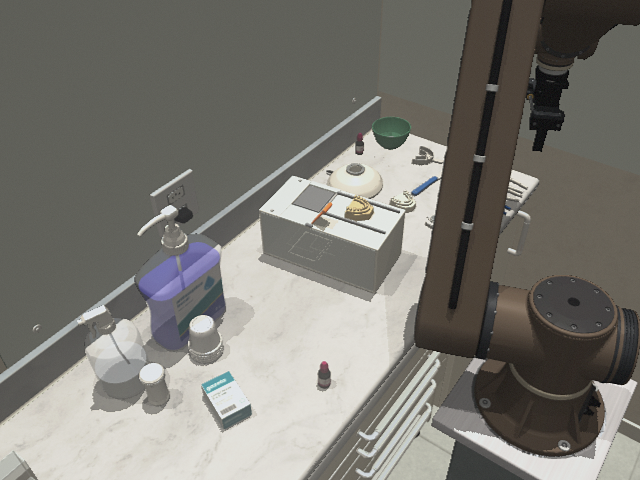

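View pics/top0.png

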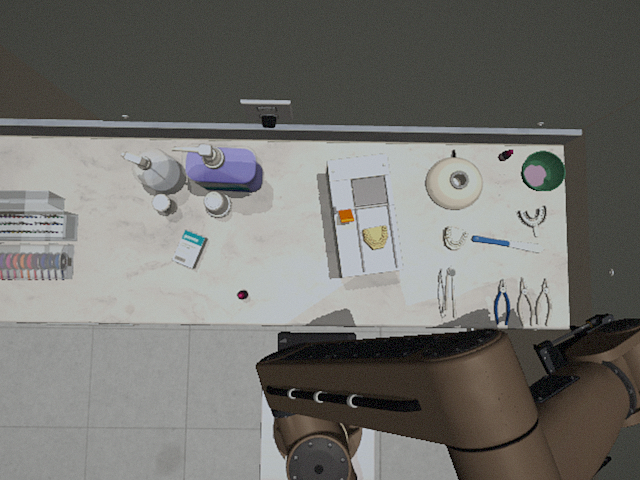

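The side view shows the box at about (330,230), the orange paddle at (322,213), the cast at (359,208) and the flap at (315,198). In the top view they are at: paddle (346,216), cast (375,237), flap (369,190). I'll zoom in on both.

Run:
```python
import cv2,numpy as np
a=cv2.imread('pics/top0.png')[145:285,315:415];b=cv2.imread('pics/side0.png')[170:260,255:410]
a=cv2.resize(a,None,fx=4,fy=4,interpolation=cv2.INTER_CUBIC)
b=cv2.resize(b,None,fx=2.5,fy=2.5,interpolation=cv2.INTER_CUBIC)
o=np.zeros((560,800,3),np.uint8);o[:560,:400]=a;o[:b.shape[0],405:405+b.shape[1]]=b[:,:395];cv2.imwrite('pics/z0.png',o)
```

```text
(no output)
```

View pics/z0.png

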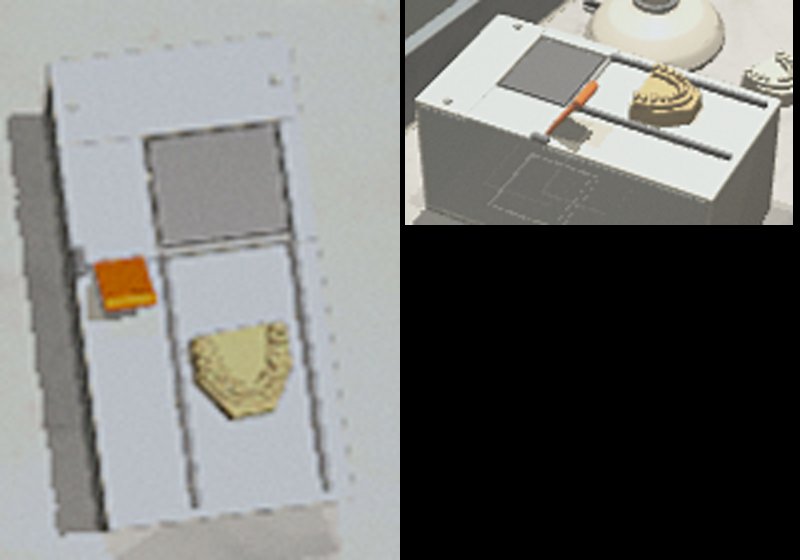

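```bash
cat > h.py <<'E'
import numpy as np,cv2
from plant import camera_info
def ray(n,p):
    c=camera_info(n);d=c['R'].T@np.linalg.inv(c['intrinsics'])@[p[0],p[1],1];return -c['R'].T@c['t'],d
def plane(n,p,z):
    o,d=ray(n,p);return o+d*(z-o[2])/d[2]
def tri(p,q,a='top',b='side'):
    o1,d1=ray(a,p);o2,d2=ray(b,q)
    s=np.linalg.lstsq(np.c_[d1,-d2],o2-o1,rcond=None)[0];x,y=o1+s[0]*d1,o2+s[1]*d2
    return (x+y)/2,np.linalg.norm(x-y)
E
python3 - <<'E'
from h import *
np.set_printoptions(precision=4,suppress=True)
T=lambda u,v:(315+(u+.5)/4-.5,145+(v+.5)/4-.5)
S=lambda u,v:(255+(u-405+.5)/2.5-.5,170+(v+.5)/2.5-.5)
P=[((50,65),(417,105),(135,100)),((293,38),(510,15),(135,-60)),((345,497),(778,105),(-175,-60)),((105,530),(712,200),(-175,100)),((145,138),(500,86),(78,46)),((280,122),(542,38),(78,-46))]
A=[];B=[]
for t,s,b in P:
    print(b,tri(T(*t),S(*s)),plane('top',T(*t),.14),plane('side',S(*s),.14))
    A.append((plane('top',T(*t),.14)[:2]+plane('side',S(*s),.14)[:2])/2);B.append(np.array(b)/1e3)
A=np.array(A);B=np.array(B)
M,_=cv2.estimateAffinePartial2D(B[:4],A[:4])
th=np.arctan2(M[1,0],M[0,0]);print('scale',np.hypot(M[0,0],M[1,0]),'th',th)
c,s=np.cos(th),np.sin(th);R=np.array([[c,-s],[s,c]]);t=(A-B@R.T)[:4].mean(0);print('org',t);print('res',A-B@R.T-t)
inv=lambda X:(np.array(X)[:2]-t)@R
# rails, orange, cast in box frame
for p in [(165,255),(197,505),(292,245),(326,490)]: print('rail',inv(plane('top',T(*p),.146)))
im=cv2.imread('pics/top0.png');sd=cv2.imread('pics/side0.png')
for n,i,(x0,y0,x1,y1) in(('top',im,(320,150,410,280)),('side',sd,(262,175,400,285))):
    h=cv2.cvtColor(i,cv2.COLOR_BGR2HSV);m=np.zeros(h.shape[:2],np.uint8);m[y0:y1,x0:x1]=1
    for nm,lo,hi in(('or',(3,150,100),(16,255,255)),('tan',(15,60,60),(30,180,255))):
        k=cv2.inRange(h,lo,hi)*m;cs=max(cv2.findContours(k,0,2)[0],key=cv2.contourArea)
        r=cv2.minAreaRect(cs);print(n,nm,cv2.boundingRect(cs),r,inv(plane(n,r[0],.185 if nm=='or' else .16)))
        if nm=='tan' and n=='top': print([inv(plane(n,q,.165)) .round(3).tolist() for q in cv2.boxPoints(r)]); print(np.array([inv(plane(n,q[0],.157)) for q in cs]).T.round(3).tolist())
print('new',plane('top',(455,238),.03),plane('side',(403,201),.03))
E
```

```text
(135, 100) (array([ 0.7247, -0.0159,  0.1317]), np.float64(0.0005686740730958248)) [ 0.7228 -0.0155  0.14  ] [ 0.7172 -0.0085  0.14  ]
(135, -60) (array([ 0.7418, -0.1779,  0.1363]), np.float64(0.006599317092366324)) [ 0.7436 -0.1756  0.14  ] [ 0.7354 -0.1752  0.14  ]
(-175, -60) (array([ 0.4418, -0.2103,  0.1362]), np.float64(0.0005291581663610785)) [ 0.4419 -0.2094  0.14  ] [ 0.4393 -0.2061  0.14  ]
(-175, 100) (array([ 0.418 , -0.0549,  0.1417]), np.float64(0.0013518621155201615)) [ 0.4186 -0.0546  0.14  ] [ 0.4184 -0.0569  0.14  ]
(78, 46) (array([ 0.6746, -0.0793,  0.1372]), np.float64(0.0024373283156968652)) [ 0.6751 -0.0784  0.14  ] [ 0.6712 -0.077   0.14  ]
(78, -46) (array([ 0.6886, -0.1676,  0.1354]), np.float64(0.0007711443933078544)) [ 0.6872 -0.1671  0.14  ] [ 0.6851 -0.1625  0.14  ]
scale 0.9798464016775129 th 0.12723033249550314
org [ 0.602 -0.13 ]
res [[-0.0033  0.0017]
 [-0.0041 -0.003 ]
 [ 0.0046  0.004 ]
 [ 0.0027 -0.0027]
 [-0.0004 -0.0032]
 [ 0.0009  0.001 ]]
rail [-0.0002  0.0388]
rail [-0.1632  0.0379]
rail [-0.0029 -0.044 ]
rail [-0.163  -0.0457]
top or (339, 
[... 551 characters left out ...]
103, -0.101, -0.099, -0.096, -0.089, -0.086, -0.084, -0.082, -0.079, -0.076, -0.061, -0.058, -0.055], [-0.016, -0.013, -0.003, -0.0, 0.01, 0.013, 0.026, 0.029, 0.03, 0.028, 0.031, 0.028, 0.029, 0.018, 0.018, 0.016, 0.014, 0.014, 0.011, 0.009, 0.006, -0.004, -0.007, -0.014, -0.017, -0.018, -0.02, -0.021, -0.024, -0.025, -0.027, -0.028, -0.031, -0.031, -0.029, -0.031, -0.028, -0.029]]
side or (324, 203, 8, 9) ((327.25, 206.75), (2.8284268379211426, 9.192388534545898), 45.0) [-0.0302  0.064 ]
side tan (345, 195, 29, 25) ((359.53851318359375, 210.30770874023438), (25.055015563964844, 24.31080436706543), 29.744882583618164) [-0.0872  0.0126]
new [ 0.5344 -0.385   0.03  ] [ 0.5282 -0.3687  0.03  ]
```

```bash
python3 -m creep '[0,0,4,0,9.3, 2,4,7,-7,9.3, 4,8,7,-14,9.3, 6,12,7,-21,9.3, 8,16,7,-28,9.3, 10,20,7,-35,9.3, 12,24,7,-42,9.3, 14,28,7,-49,9.3, 16,32,7,-56,9.3, 18,36,7,-63,9.3]'; python3 -m creep '[2,4,0,-7,9.3, 4.7,9.2,0,-7.3,9.3, 4.7,9.2,0,-7.3,9.3, 4.7,9.2,0,-7.3,9.3, 4.7,9.2,0,-7.3,9.3]'
python3 - <<'E'
from plant import status,get_image
import cv2,numpy as np
s=status.state();print(s['clock'],s['q'],s['eef_pos'],s['tool_rot'],s['width'])
cv2.imwrite('pics/w1.png',get_image('wrist')[:,:,::-1])
cv2.imwrite('pics/s1.png',get_image('side')[:,:,::-1])
o=np.hstack([cv2.resize(cv2.imread('pics/w1.png'),(400,300)),cv2.resize(cv2.imread('pics/s1.png')[110:260,210:410],(400,300))]);cv2.imwrite('pics/c1.png',o)
E
```

```text
clock: 0.93
eef_pos: [0.4342, -0.2462, 0.2846]
tool_rot: [3.142, 0.0, -0.603]
force: [0.2, -0.9, -0.3]
width: 0.0934
grasp_force: 0.0
clock: 1.35
eef_pos: [0.481, -0.155, 0.2844]
tool_rot: [3.141, 0.0, -0.722]
force: [0.1, 0.0, 0.0]
width: 0.0928
grasp_force: 0.0
1.35 [-4.42353444e-01  2.49270475e-01  1.74747008e+00 -2.00285857e-04
  1.14539040e+00  1.85037027e+00] [ 0.48104157 -0.15498578  0.28443132] [ 3.14126880e+00  4.67075427e-04 -7.21844762e-01] 0.09282814438214129
```

View pics/c1.png

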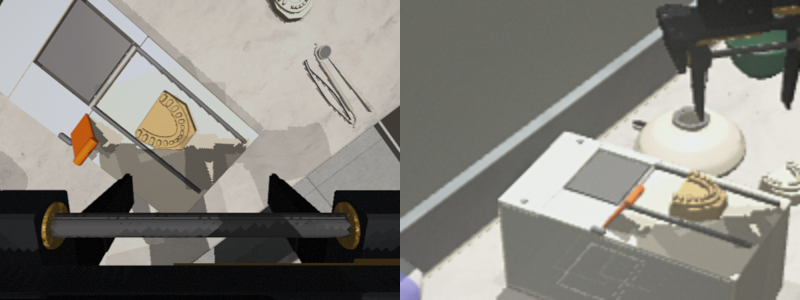

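The wrist view (full resolution is 2x this) shows the flap at about (88,48), the paddle at (84,140) and the cast at (168,120), all clear. I'll measure in this view.

Run:
```python
from plant import status,get_image,camera_info
import cv2,numpy as np
s=status.state();c=camera_info('wrist');im=get_image('wrist')[:,:,::-1].copy();s2=status.state()
print(s['clock'],s['eef_pos'],s['tool_rot'],s2['eef_pos']);np.savez('w2.npz',K=c['intrinsics'],R=c['R'],t=c['t'])
cv2.imwrite('pics/w2.png',im)
o=cv2.resize(im[0:400,40:520],None,fx=1.5,fy=1.5,interpolation=cv2.INTER_CUBIC);cv2.imwrite('pics/w2z.png',o)
```

```text
1.45 [ 0.48051967 -0.15647588  0.28447731] [ 3.14117161e+00  3.45983655e-04 -7.24481406e-01] [ 0.48042567 -0.15679577  0.2845315 ]
```

View pics/w2z.png

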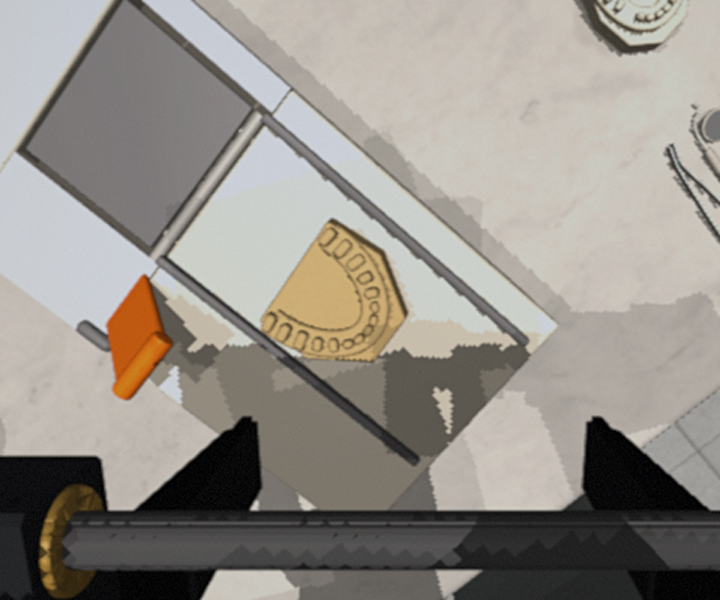

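The zoomed view gives rail ends at (416,460), (525,342), (163,262) and (268,118). The cast's narrow end runs (408,305)-(375,360), and the paddle's top edge (165,335)-(122,393).

```bash
cat >> h.py <<'E'
def wplane(u,v,z,f='w2.npz'):
    w=np.load(f);d=w['R'].T@np.linalg.inv(w['K'])@[40+(u+.5)/1.5-.5,(v+.5)/1.5-.5,1];o=-w['R'].T@w['t'];return o+d*(z-o[2])/d[2]
E
python3 - <<'E'
from h import *
np.set_printoptions(precision=4,suppress=True)
L=[(416,460,-167,42.5,.146),(525,342,-167,-42.5,.146),(163,262,-3,42.5,.146),(268,118,-3,-42.5,.146),(20,152,77,42,.14),(125,0,77,-42,.14),(556,325,-175,-60,.14)]
A=np.array([wplane(u,v,z)[:2] for u,v,_,_,z in L]);B=np.array([l[2:4] for l in L])/1e3
M,_=cv2.estimateAffinePartial2D(B,A);th=np.arctan2(M[1,0],M[0,0]);R=np.array([[np.cos(th),-np.sin(th)],[np.sin(th),np.cos(th)]])
t=(A-B@R.T).mean(0);print('scale',np.hypot(*M[:,0]),'th',th,'org',t);print(A-B@R.T-t)
inv=lambda p:(p[:2]-t)@R
for p in[(408,305),(375,360)]:print('rear z157/145',inv(wplane(*p,.157)),inv(wplane(*p,.145)))
for p in[(330,220),(262,325)]:print('front',inv(wplane(*p,.165)))
for p in[(170,335),(125,398),(140,278)]:print('paddle',inv(wplane(*p,.19)))
for a,b in((((-135,4),(-53,69))),):
    m=(np.array(a)+b)/2e3;print('start mid',R@m+t)
print('unit',R)
E
```

```text
scale 0.9856632447528566 th 0.1457098364353325 org [ 0.6052 -0.1288]
[[ 0.0027 -0.0008]
 [ 0.0017  0.0006]
 [-0.0019 -0.0016]
 [-0.0016 -0.0016]
 [-0.0004  0.0018]
 [-0.0023 -0.0004]
 [ 0.0018  0.002 ]]
rear z157/145 [-0.1078 -0.0205] [-0.1089 -0.0187]
rear z157/145 [-0.1128  0.0105] [-0.1141  0.0134]
front [-0.056  -0.0286]
front [-0.0612  0.0293]
paddle [-0.0355  0.0501]
paddle [-0.0364  0.0862]
paddle [-0.0122  0.038 ]
start mid [ 0.5069 -0.1063]
unit [[ 0.9894 -0.1452]
 [ 0.1452  0.9894]]
```

```bash
python3 -m creep '[1.3,2.4,0,-2,9.3, 2.7,4.9,0,-2,9.3, 2.7,4.9,0,-2,9.3, 2.7,4.9,0,-2,9.3, 2.7,4.9,0,-2,9.3, 2.7,4.9,0,-2,9.3]'
```

```text
clock: 2.0
eef_pos: [0.5073, -0.1081, 0.2846]
tool_rot: [3.141, 0.0, -0.761]
force: [-0.3, 0.8, -0.6]
width: 0.0932
grasp_force: 0.0
```

Now on target. I'll go down to just above the paddle top, check, then continue.

```bash
python3 -m creep '[0,0,-3,0,9.3, 0,0,-6,0,9.3, 0,0,-8,0,9.3, 0,0,-8,0,9.3, 0,0,-8,0,9.3]'
python3 - <<'E'
from plant import status,get_image,camera_info
import cv2,numpy as np
im=get_image('wrist')[:,:,::-1].copy();sd=get_image('side')[:,:,::-1].copy()
o=np.hstack([cv2.resize(im,(400,300)),cv2.resize(sd[110:260,210:410],(400,300))]);cv2.imwrite('pics/c2.png',o)
E
```

```text
clock: 2.42
eef_pos: [0.5075, -0.1078, 0.2047]
tool_rot: [3.141, 0.001, -0.761]
force: [0.1, -0.9, 0.3]
width: 0.093
grasp_force: 0.0
```

View pics/c2.png

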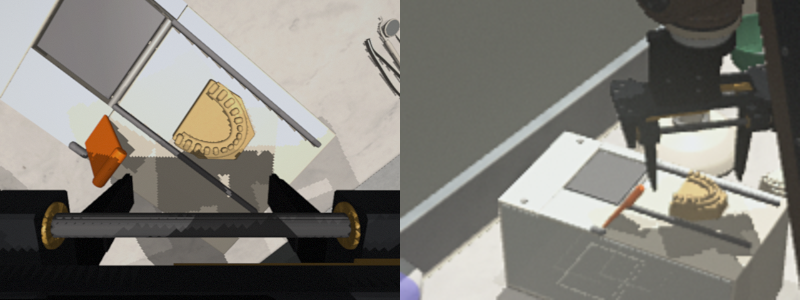

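The left fingertip (130,178) is behind the paddle top (120,155), and the right one (273,180) is behind the cast's narrow end (240,155). I'll descend.

```bash
python3 -m creep '[0,0,-2,0,9.3, 0,0,-4,0,9.3, 0,0,-5.4,0,9.3, 0,0,-5.4,0,9.3, 0,0,-5.4,0,9.3]'
python3 - <<'E'
from plant import status,get_image,camera_info
import cv2,numpy as np
im=get_image('wrist')[:,:,::-1].copy();sd=get_image('side')[:,:,::-1].copy()
o=np.hstack([cv2.resize(im,(400,300)),cv2.resize(sd[110:260,210:410],(400,300))]);cv2.imwrite('pics/c3.png',o)
E
```

```text
clock: 2.93
eef_pos: [0.5082, -0.1073, 0.1517]
tool_rot: [-3.141, -0.001, -0.76]
force: [1.1, 0.3, 0.4]
width: 0.0931
grasp_force: 0.0
```

View pics/c3.png

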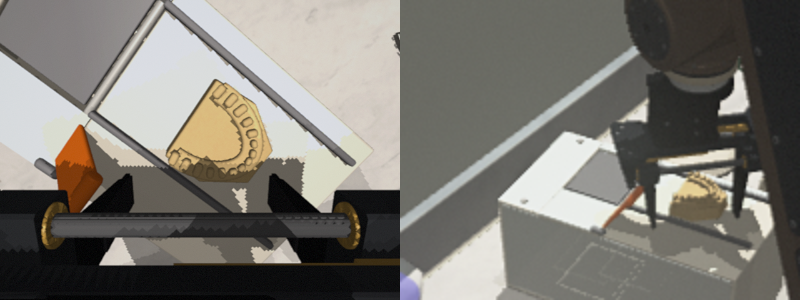

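```bash
python3 -m creep '[0.5,0.07,0,0,9.3, 1,0.15,0,0,9.3, 1.5,0.22,0,0,9.3, 2,0.29,0,0,9.3, 2.5,0.36,0,0,9.3, 3,0.44,0,0,9.3, 3.5,0.51,0,0,9.3, 4,0.58,0,0,9.3, 4.5,0.65,0,0,9.3, 4.8,0.7,0,0,9.3]'
python3 - <<'E'
from plant import status,get_image,camera_info
import cv2,numpy as np
im=get_image('wrist')[:,:,::-1].copy();sd=get_image('side')[:,:,::-1].copy()
o=np.hstack([cv2.resize(im,(400,300)),cv2.resize(sd[110:260,210:410],(400,300))]);cv2.imwrite('pics/c4.png',o)
E
```

```text
clock: 3.87
eef_pos: [0.5558, -0.1, 0.1503]
tool_rot: [3.14, 0.001, -0.759]
force: [-9.5, -4.1, 4.7]
width: 0.0929
grasp_force: 5.2
```

View pics/c4.png

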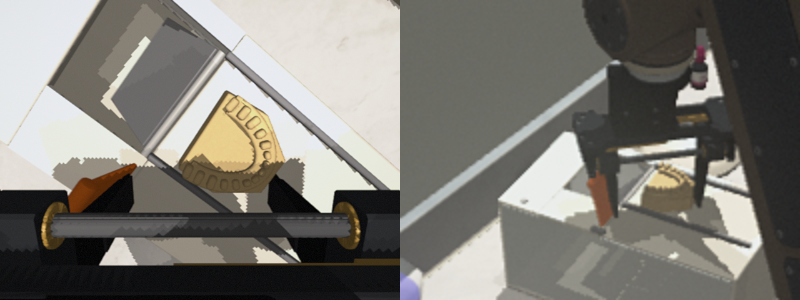

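The flap is partly open. In the wrist view (180,85) it hangs down, and the cast at (230,140) is still short of the hinge. I'll continue the straight push to the hinge line.

```bash
python3 -m creep '[0.5,0.07,0,0,9.3, 1,0.15,0,0,9.3, 1.5,0.22,0,0,9.3, 1.9,0.28,0,0,9.3, 1.9,0.28,0,0,9.3]'
python3 - <<'E'
from plant import status,get_image,camera_info
import cv2,numpy as np
im=get_image('wrist')[:,:,::-1].copy();sd=get_image('side')[:,:,::-1].copy()
o=np.hstack([cv2.resize(im,(400,300)),cv2.resize(sd[110:260,210:410],(400,300))]);cv2.imwrite('pics/c5.png',o)
E
```

```text
clock: 4.38
eef_pos: [0.5743, -0.097, 0.15]
tool_rot: [3.14, 0.003, -0.759]
force: [-7.5, 0.1, 5.3]
width: 0.0932
grasp_force: 4.3
```

View pics/c5.png

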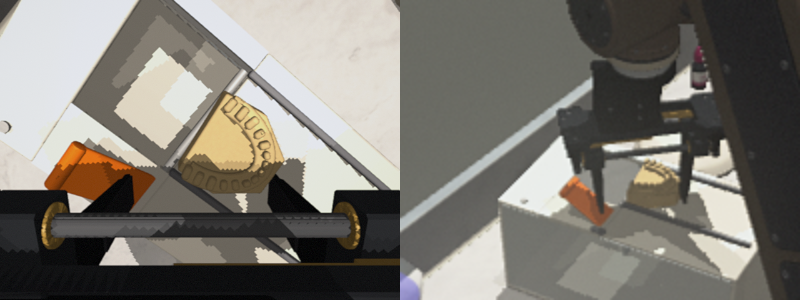

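The flap is now wide open: the opening is clear in the wrist view around (150,90), and the cast's front is at the hinge (175,165)-(235,95). Next I'll swing the cast finger forward about the paddle finger.

```bash
python3 -m creep '[0.29,0.05,0,1.6,8.9, 0.58,0.1,0,3.4,8.55, 0.87,0.14,0,5.2,8.2, 1.16,0.19,0,7.3,7.85, 1.46,0.24,0,9.4,7.5, 1.75,0.29,0,11.8,7.2, 2.04,0.34,0,14.3,6.9, 2.33,0.38,0,17,6.6, 2.62,0.43,0,19.9,6.35, 2.91,0.48,0,22.9,6.1]'
python3 - <<'E'
from plant import status,get_image,camera_info
import cv2,numpy as np
im=get_image('wrist')[:,:,::-1].copy();sd=get_image('side')[:,:,::-1].copy()
o=np.hstack([cv2.resize(im,(400,300)),cv2.resize(sd[110:260,210:410],(400,300))]);cv2.imwrite('pics/c6.png',o)
E
```

```text
clock: 5.32
eef_pos: [0.6036, -0.0926, 0.1504]
tool_rot: [3.141, 0.002, -0.357]
force: [-6.3, -2.8, 4.0]
width: 0.0621
grasp_force: 3.2
```

View pics/c6.png

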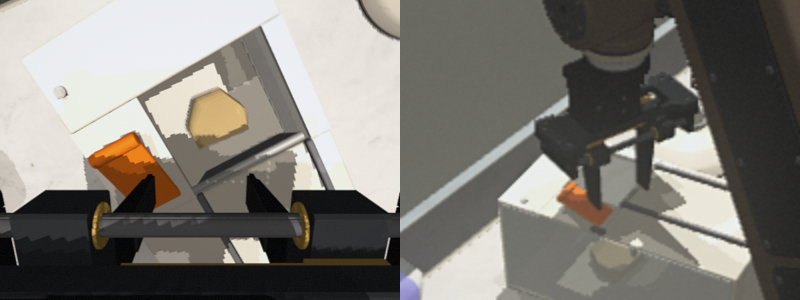

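The cast lies on the box floor: wrist view (215,118), and through the side wall at (612,255). Picture budget is spent. I'll back off with the paddle following the finger, then lift.

```bash
python3 -m creep '[-1,-0.15,0,0,6.1, -2,-0.3,0,0,6.1, -3,-0.44,0,0,6.1, -4,-0.58,0,0,6.1, -5,-0.73,0,0,6.1, -6,-0.88,0,0,6.1, -7,-1.02,0,0,6.1, -8,-1.17,0,0,6.1, -9,-1.31,0,0,6.1, -9,-1.31,0,0,6.1]'
python3 -m creep '[0,0,0,0,6.1, 0,0,3,0,6.1, 0,0,6,0,6.1, 0,0,9,0,6.1, 0,0,12,0,6.1, 0,-4,13,0,6.1, 0,-8,13,0,6.1, 0,-12,13,0,6.1, 0,-16,13,0,6.1, 0,-20,13,0,6.1]'
python3 -m creep '[0,-4,0,0,6.1, 0,-6,0,0,6.1, 0,-6,0,0,6.1, 0,-6,0,0,6.1, 0,-6,0,0,6.1, 0,-6,0,0,6.1]'
python3 - <<'E'
from h import *
from plant import get_image
a=cv2.imread('pics/top0.png');b=get_image('top')[:,:,::-1].copy();cv2.imwrite('pics/tend.png',b)
c=cv2.imread('pics/side0.png');d=get_image('side')[:,:,::-1].copy();cv2.imwrite('pics/send.png',d)
for n,i,(x0,y0,x1,y1) in(('t0',a,(320,150,410,280)),('t1',b,(320,150,410,280)),('s0',c,(262,175,400,285)),('s1',d,(262,175,400,285))):
    h=cv2.cvtColor(i,cv2.COLOR_BGR2HSV);m=np.zeros(h.shape[:2],np.uint8);m[y0:y1,x0:x1]=1
    for nm,lo,hi in(('or',(3,150,100),(16,255,255)),('tan',(15,60,60),(30,180,255))):
        cs=cv2.findContours(cv2.inRange(h,lo,hi)*m,0,2)[0];print(n,nm,[(cv2.boundingRect(q)) for q in cs if cv2.contourArea(q)>5])
# changes elsewhere: flap patch mean, bystanders
D=lambda p,q,x,y,w=12:np.abs(p[y-w:y+w,x-w:x+w].astype(int)-q[y-w:y+w,x-w:x+w]).mean().round(1)
print('flap',a[178:202,360:380].mean((0,1)),b[178:202,360:380].mean((0,1)))
print('side flap',c[192:202,308:318].mean((0,1)),d[192:202,308:318].mean((0,1)))
for nm,x,y in(('carton',190,249),('bottle',242,295),('new',455,238)):print(nm,D(a,b,x,y))
for nm,x,y in(('carton',226,400),('bottle',323,375),('new',403,201)):print(nm,D(c,d,x,y))
E
```

```text
clock: 6.25
eef_pos: [0.5122, -0.1057, 0.1508]
tool_rot: [3.141, 0.001, -0.36]
force: [0.8, -0.3, 0.5]
width: 0.0613
grasp_force: 0.0
clock: 7.08
eef_pos: [0.5141, -0.3075, 0.2809]
tool_rot: [3.141, -0.001, -0.359]
force: [0.9, -0.5, 1.5]
width: 0.0611
grasp_force: 0.0
clock: 7.58
eef_pos: [0.5142, -0.3643, 0.2809]
tool_rot: [-3.142, -0.0, -0.359]
force: [-0.7, -0.3, -0.1]
width: 0.061
grasp_force: 0.0
t0 or [(339, 210, 15, 10)]
t0 tan [(363, 226, 25, 24)]
t1 or [(339, 210, 15, 10)]
t1 tan []
s0 or [(324, 203, 8, 9)]
s0 tan [(345, 195, 29, 25)]
s1 or [(324, 203, 8, 9)]
s1 tan []
flap [142.21875    142.5125     144.06666667] [153.23541667 153.4875     155.16041667]
side flap [140.13 143.06 143.6 ] [150.74 154.19 154.26]
carton 11.4
bottle 11.3
new 39.4
carton 9.0
bottle 7.2
new 47.8
```

The paddle is back at its rest position, so the flap is shut, and no cast is left on top. The arm is hanging over new_cast in the images, so I'll move it clear and check again.

```bash
python3 -m creep '[-2,-4,2,0,6.1, -4,-8,2,0,6.1, -6,-11,2,0,6.1, -9,-14,2,0,6.1, -12,-17,2,0,6.1, -15,-20,2,0,6.1, -17,-22,2,0,6.1, -17,-22,2,0,6.1, -17,-22,2,0,6.1, -17,-22,2,0,6.1]'
python3 - <<'E'
from h import *
from plant import get_image,status
b=get_image('top')[:,:,::-1].copy();d=get_image('side')[:,:,::-1].copy()
for n,p,q,x,y in(('top','pics/top0.png',b,455,238),('top-carton','pics/top0.png',b,190,249),('top-bottle','pics/top0.png',b,242,295),('side','pics/side0.png',d,403,201)):
    p=cv2.imread(p);w=16;P=cv2.cvtColor(p[y-w:y+w,x-w:x+w],6);Q=cv2.cvtColor(np.ascontiguousarray(q[y-w:y+w,x-w:x+w]),6)
    print(n,cv2.matchTemplate(P,Q[4:-4,4:-4],5).max().round(3),cv2.minMaxLoc(cv2.matchTemplate(P,Q[4:-4,4:-4],5))[3])
print(status.state()['force'],status.state()['eef_pos'])
E
```

```text
clock: 8.52
eef_pos: [0.3445, -0.5849, 0.3008]
tool_rot: [-3.142, -0.0, -0.359]
force: [0.1, 0.6, -0.1]
width: 0.0609
grasp_force: 0.0
top 0.998 (4, 4)
top-carton 0.998 (4, 4)
top-bottle 0.998 (4, 4)
side 1.0 (4, 4)
[ 0.72731988 -1.53079599  0.54481185] [ 0.34513942 -0.58443082  0.30097442]
```

Nothing else has moved.

```bash
python3 -c "from plant import job;print(job.job_done())"
```

```text
the job is handed in; nothing more can be done
None
```

The old cast is in the waste box, pushed in while the paddle held the flap wide open. The flap closed by itself, the new cast, bottle and carton have not moved, and the job was handed in at about 8.6 s.

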